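# Load the engraver for the second pass and close its guard

## Robot

A 7-joint arm with a two-finger parallel gripper is mounted at the origin on the work surface. World frame = base frame: x ahead of the robot, y to its left, z up, the work surface at z = 0. Lengths are in m, angles in rad, forces in N, time in s.
With the tool pointing down it reaches from about 0.35 to 0.9 m from the base axis. Payload 8.1 kg.
Tool frame: the origin (TCP) lies on the centre line of the jaws, within the pads' length; the fingertips stand 19 mm ahead of it and the grasp point (between the pads) is the TCP; z points along the fingers, y is the direction in which the jaws open and shut (so a half turn about z gives the same grasp; the last joint's range is limited). The gripper opens to 92 mm and grips with 3 to 60 N. Pads are 19 mm wide; open, the fingers measure 130 mm over their backs; the gripper's body (75 mm by 190 mm) begins 47 mm behind the grasp point.
Start: joints at [1.12, 0.434, 0.025, 1.573, -0.012, 1.134, -0.075], TCP at [0.213, -0.588, 0.246] pointing down, gripper open.
Joint ranges: [-2.62, 2.62], [-0.44, 2.09], [-1.27, 1.32], [0.08, 2.57], [-1.32, 4.46], [0.12, 2], [-2.74, 2.74]. Speed limits (rad/s): [2.22, 2.22, 3.01, 3.01, 3.14, 3.14, 3.14].

## Interface

Orientations are given as a rotation vector (axis times angle).
In Python, from cell import monitor, imaging, workorder, outline_of gives the robot as it stands.
- The arm moves only by the tool move_arm, never from a script. Its argument "series" is a list of rows, each a list of 6 numbers: the shift along the world's x, y, z in cm, then the turn, a rotation vector about the world's x, y, z in degrees. A call has 1 to 8 rows; each row shifts and turns the commanded pose from where the row before left it; what a row does not reach is not made up. A row lasts 1/10 s, in which the tool goes at most 50 mm and 8.59 degrees, less where a joint would pass 70% of its speed; a pose out of reach is approached as far as the arm can. A call with a gripper value outside its range is refused whole. "grip" is the opening, from 0 (shut) to 1 (fully open), set as the call begins (left out, the last holds). The fingers move at their own pace and stop on an object; "force" is the grip in N (left out, the last holds). Time passes only in rows, so rows that do not move let the fingers close. It gives the time, the measured TCP pose, the force and the opening at its end, in the units of the state.
- monitor.observe(): the state, without advancing time (a new reading comes with each control period).
- imaging.get_image(name): name is "scene" or "top" or "wrist"; returns a dict with "color" (384x512x3 uint8, red, green, blue), "fx", "fy", "cx", "cy" (pixels), "rvec" (rotation vector, rad) and "tvec" (3), from world to camera coordinates, as OpenCV has them; the wrist camera has in their place "mount" (4x4, takes a point from camera to tool coordinates, whose origin is the TCP and whose axes are the flange's). Camera axes: x right, y down, z forward; pixel columns grow to the right and rows downward; lengths in m; the calibration is good to about 2 mm. A picture is of the moment at which its call begins: read the wrist's pose just before it. There is no depth.
- workorder.sign_off(): hands the job in, once; it reports no verdict.
Trained networks look in the newest picture that a camera, given by its name, has taken for a name from the list of things; names that differ only in an ending like _2 or _b are one class to them, and where a whole thing is asked for, a point or a joint stands for the part that bears it (a point fixed in the world has none). Each returns a list of dicts, best first, with "p" (0 to 1); they miss things now and then, are a little off and sometimes report something else, mostly with a low value. They report only what shows in the picture. A call takes as long as a camera call. They do not tell look-alikes from the thing itself.
- outline_of(camera, thing): "mask" (384x512 bool, what is visible of it) and "rect" ([left, top, width, height] in pixels, round what is visible of it).
The state is a dict: "clock": time; "joints": joint angles; "dq": joint speeds; "joint_efforts": joint torques, N m; "position": TCP position; "ee_rot": TCP orientation; "force": force on the tool from outside, world axes, zero at the start; "ft_torque": the same for the moment, N m; "width": opening from 0.0 (shut) to 1.0 (fully open).
Only numpy, scipy, OpenCV 4.12 (cv2) and the standard library are available. Lean on these libraries where they do the work, as an engineer would, in place of code of your own. Each camera call takes 0.05 s, during which the arm holds its last target. There are 200 camera calls.

## Task

Gently raise the engraver's hinged guard all the way to its open stop, then lay the loose wooden blank flat on the bed with its square end up against the back arm of the steel corner bracket and its long side up against the bracket's side arm, the arched end towards the front. Then ease the guard down until it is fully shut on its stop, without letting it slam at either end, and leave the bottle, brush cup and pile of plaques where they stand.

Things in the scene. Friction and masses are not known exactly. Their poses are not given: they have to be found in the camera images.
- engraver: Desktop engraver, fixed, grey base 300 x 270 mm. Origin on the bench under the bed; x points to its back (away from the robot), y left, z up; yaw within 0.2 rad. Flat dark bed at z = 35 mm, x = -120 to 110 mm; front lip 14 mm above the bed at x = -130 to -120 mm; side walls 58 mm above the bed, inner faces at y = +/-123 mm; black housing 62 mm above the bed behind x = 110 mm.
- spindle (a point): Tip of the parked spindle (fixed), at (80, 85, 53) mm in the engraver's frame. Its black carriage above is 34 x 46 x 22 mm (x, y, z), on a 10 mm rod that crosses the whole bed at x = 92 mm, 46 mm above the bed. Keep clear of both.
- bracket_corner (a point): Inner corner, at bed height, of the steel L-shaped corner bracket, at (60, -50, 35) mm in the engraver's frame, same axes. Bracket 15 mm high, arms 12 mm thick. The back arm's face is x = 0 here (it spans y = -12 to +78 mm), the side arm's face is y = 0 (it spans x = -35 to +12 mm). The blank belongs on the -x, +y side.
- guard (a joint): Guard's hinge angle, rad: 0 shut on its stop, 1.0 open stop, where it still overhangs the bed, leaning 33 degrees from vertical towards the robot: a tool must reach under it tilted, leaning back to the robot. Starts 0.08 to 0.5. Balanced, stays where left, 1 to 3 N at the bar. Faster than 0.6 rad/s (120 mm/s at the bar) within 0.1 rad of a stop is a slam.
- guard_axis (a point): Middle of the guard's hinge axis, at (100, 0, 99) mm in the engraver's frame, same axes; the hinge runs along y. The guard is a clear panel in an aluminium frame, 226 mm from the axis to its front edge, 272 mm wide, 6 mm thick.
- guard_bar (a point): Middle of the guard's handle: round dark steel bar, 12 mm diameter, 120 mm long, along the engraver's y, on a post at each end. It is 205 mm from the hinge axis along the panel and 40 mm above the panel's mid-plane: with the guard shut, at (-105, 0, 139) mm in the engraver's frame. Its axes turn with the guard.
- blank: Loose wooden blank flat on the bench, left or right of the engraver; 120 mm (x) x 56 mm (y) x 30 mm, 80 to 150 g; origin at the centre of its underside. Square end at x = +60 mm, arched end (half round, 28 mm radius) at x = -60 mm; sides straight from x = -32 to +60 mm. Its x starts within 0.8 rad of world +x. Seated, its axes agree with the engraver's.
- blank_corner (a point): The corner of the blank's underside between its square end and its right-hand side, at (60, -28, 0) mm in the blank's frame; it belongs at bracket_corner.
- oil_bottle: Bystander: amber glass bottle, 60 mm diameter, 150 mm high, standing on the side of the engraver where the blank is not; origin at the centre of its underside.
- brush_cup: Bystander: white cup of 72 mm diameter, 85 mm high, with brushes sticking up to 165 mm; origin at the centre of its underside.
- plaque_pile: Bystander: pile of four finished arched plaques, 82 x 61 mm, 48 mm high; origin at the centre of its underside.
There are look-alikes about, which are no part of the job. What is shaped like the blank but blue or turquoise is not meant.

How it is judged:
By the outcome, as a careful person would: the job done as asked, in the order asked, and still so for the second after the job is handed in, with the robot touching nothing.
It also fails if it takes over 72 s, if anything falls off the work surface, if the arm or the gripper's body presses on something with over 40 N, if the wrist force passes 120 N, or if a joint passes its speed limit or range.

## Working session

There is one attempt and no reset: what is moved stays moved. The work goes in short steps, Python scripts to look and compute and a tool call to move; the robot and the scene stay as the last step left them, time stands still between calls to the robot, and variables do not carry over. Pictures are saved under pics/ and viewed, about 8 in all and at most 12, crops included, and the job is handed in when it is done.

Besides the shell and the picture viewer there is one more tool, called after "Call:" as name([rows], argument=value, ...), one row to a line, values as JSON. move_arm: Moves the arm, as the interface text tells. Its arguments: {"type":"object","properties":{"series":{"type":"array"},"grip":{"type":"number"},"force":{"type":"number"}},"required":["series"]}

```bash
ls; mkdir -p pics
python3 - <<'E'
from cell import monitor, imaging, outline_of
import cv2,pickle
import numpy as np
print(monitor.observe())
d={}
for n in ("scene","top"):
    im=imaging.get_image(n); d[n]=im
    print(n,{k:v for k,v in im.items() if k!='color'})
    for t in ("engraver","guard","guard_bar","blank","oil_bottle","brush_cup","plaque_pile","bracket_corner"):
        try: print(t,[(round(r['p'],2),r['rect']) for r in outline_of(n,t)])
        except Exception as e: print(t,e)
pickle.dump(d,open('im0.pkl','wb'))
cv2.imwrite('pics/top0.png',cv2.resize(d['top']['color'][:,:,::-1],(800,600)))
cv2.imwrite('pics/scene0.png',cv2.resize(d['scene']['color'][:,:,::-1],(800,600)))
E
```

```text
pics
{'clock': 0.0, 'joints': array([ 1.12038849,  0.43524201,  0.02496611,  1.57408139, -0.01162083,
        1.13399339, -0.07510313]), 'dq': array([ 0.00038347, -0.00121261, -0.00168046,  0.00012562, -0.00022364,
        0.00092103,  0.00072797]), 'joint_efforts': array([-4.65454450e-04, -6.67853236e+01,  9.85095575e-01, -3.14464545e+01,
       -6.04363508e-02,  4.28093970e-02,  1.41577357e-04]), 'position': array([ 0.2128211 , -0.5871453 ,  0.24493912]), 'ee_rot': array([-3.09272139e+00, -5.43204473e-01,  6.16407293e-04]), 'force': array([-0.49880629,  0.07943015,  0.16236397]), 'ft_torque': array([ 0.02013928,  0.01730681, -0.00210787]), 'width': 1.0013926006530105}
scene {'fx': 475.64829262893585, 'fy': 475.64829262893585, 'cx': 252.1212523090942, 'cy': 186.88353104208565, 'rvec': array([ 1.88660813,  1.27536788, -0.65624479]), 'tvec': array([-0.19768314, -0.17126813,  1.96946329])}
engraver [(0.84, [205.9, 164.6, 123.1, 135.0])]
guard [(0.6, [208.2, 166.6, 107.8, 89.5])]
guard_bar [(0.75, [204.1, 170.2, 115.6, 83.3]), (0.39, [159.9, 264.1, 30.4, 34.9])]
blank [(0.78, [324.0, 17
[... 577 characters left out ...]
464 ,  0.02941231]), 'tvec': array([0.04984677, 0.48548452, 1.07713784])}
engraver [(0.8, [221.6, 71.8, 115.0, 112.4]), (0.73, [140.6, 100.2, 31.7, 31.3])]
guard [(0.71, [221.5, 98.2, 108.9, 68.3])]
guard_bar [(0.81, [225.3, 94.2, 106.4, 77.0]), (0.17, [221.0, 71.5, 110.0, 113.8])]
blank [(0.86, [83.8, 163.9, 46.5, 21.9]), (0.8, [112.2, 259.5, 45.0, 26.1]), (0.69, [173.0, 223.1, 24.8, 39.7]), (0.59, [142.9, 169.7, 25.7, 41.5])]
oil_bottle [(0.71, [361.8, 160.3, 36.5, 22.5]), (0.56, [223.1, 92.1, 109.0, 77.9]), (0.38, [137.4, 97.8, 36.7, 34.9])]
brush_cup []
plaque_pile [(0.83, [352.7, 104.3, 28.9, 29.6]), (0.69, [142.0, 172.7, 23.1, 41.3])]
bracket_corner [(0.25, [359.1, 160.9, 40.6, 22.8])]
```

View pics/top0.png

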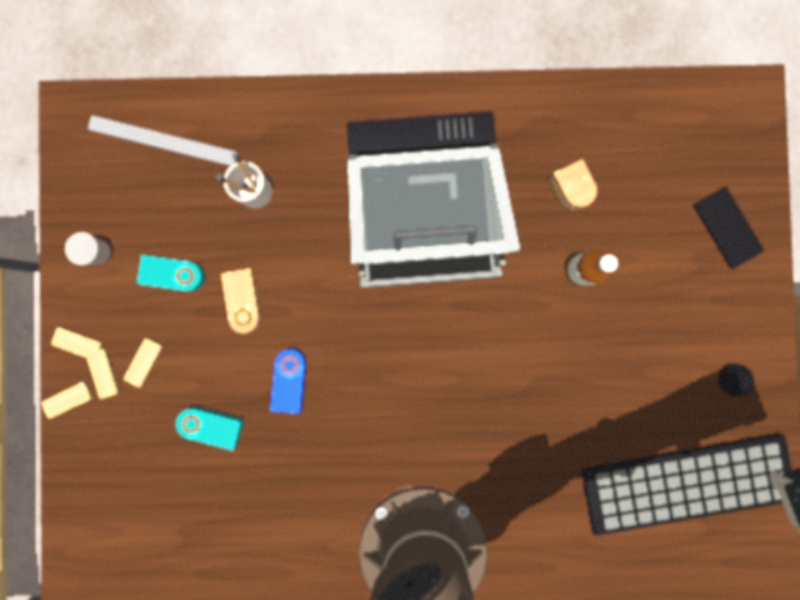

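View pics/scene0.png

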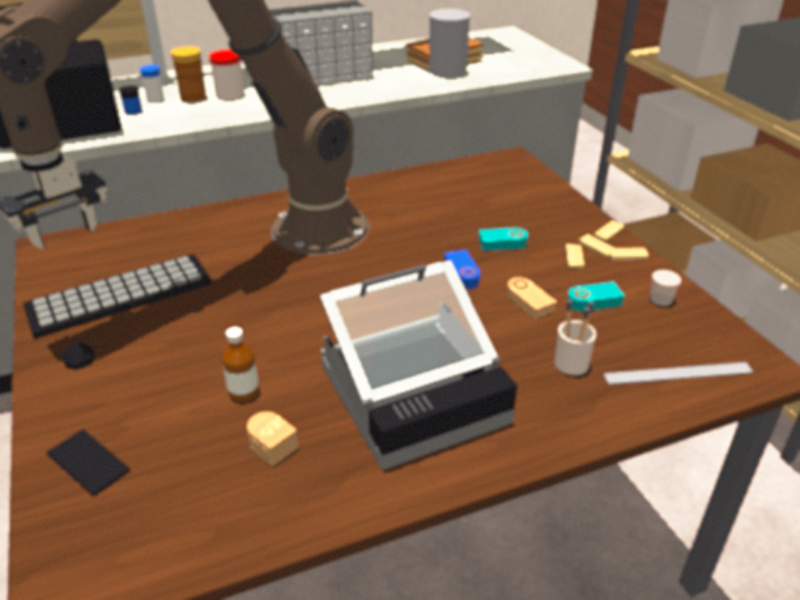

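Top view: the candidates shaped like the blank are turquoise (170,272), turquoise (208,428), blue (288,382) and wooden (240,300), in 800x600 pixels. The wooden one fits, because the others are the excluded colours. I'll confirm it in a crop that also covers the engraver.

Run:
```python
import pickle,cv2
d=pickle.load(open('im0.pkl','rb'))
c=d['top']['color'][65:221,125:345,::-1]
cv2.imwrite('pics/crop.png',cv2.resize(c,None,fx=3.6,fy=3.6,interpolation=cv2.INTER_CUBIC))
```

```text
(no output)
```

View pics/crop.png

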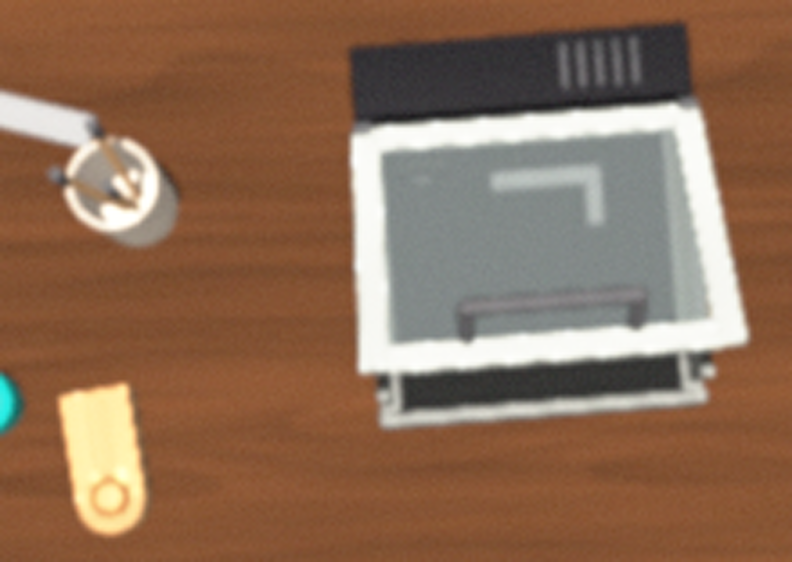

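The crop confirms the wooden blank at crop (105,455), arched end towards the robot. The bracket shows through the panel with its inner corner at crop (586,189), and the guard bar runs from (460,303) to (645,290). Next I fit the poses.

```bash
cat > h.py <<'E'
import numpy as np, cv2
from scipy.spatial.transform import Rotation as R
from scipy.optimize import least_squares
def cam(im):
    return np.array([[im['fx'],0,im['cx']],[0,im['fy'],im['cy']],[0,0,1]]),R.from_rotvec(im['rvec']).as_matrix(),np.asarray(im['tvec'])
def proj(im,P):
    K,r,t=cam(im); q=(np.atleast_2d(P)@r.T+t)@K.T; return q[:,:2]/q[:,2:]
def ray(im,uv,z):
    K,r,t=cam(im); o=-r.T@t; v=r.T@np.linalg.solve(K,[uv[0],uv[1],1]); return o+v*(z-o[2])/v[2]
def eng(p,P):  # p=(x,y,yaw), P in mm
    P=np.atleast_2d(np.asarray(P,float))/1000; c,s=np.cos(p[2]),np.sin(p[2])
    return np.c_[p[0]+c*P[:,0]-s*P[:,1],p[1]+s*P[:,0]+c*P[:,1],P[:,2]]
def guardpt(th,a,n,y): # a along panel, n above
    return [100-a*np.cos(th)+n*np.sin(th),y,99+a*np.sin(th)+n*np.cos(th)]
E
python3 - <<'E'
import pickle; from h import *
d=pickle.load(open('im0.pkl','rb')); T=d['top']
K,r,t=cam(T); print('cam',-r.T@t)
px=lambda a:np.array([(np.array(q)+.5)/3.6-.5+[125,65] for q in a])
br=[(60,-50,50),(72,-62,50),(60,28,50),(72,28,50),(25,-62,50),(25,-50,50)]
ub=px([(586,189),(601,165),(492,190),(491,174),(604,226),(588,226)])
gu=px([(360,372),(747,340),(462,300),(645,290)])
def G(th): return [guardpt(th,226,0,136),guardpt(th,226,0,-136),guardpt(th,205,44,60),guardpt(th,205,44,-60)]
hs=[(110,135,97),(110,-135,97)]; uh=px([(357,122),(692,97)])
f=[(-130,135,49),(-130,-135,49)]; uf=px([(381,417),(707,393)])
def res(p,full=False):
    a=[proj(T,eng(p,M))-u for M,u in ((br,ub),(G(p[3]),gu),(hs,uh),(f,uf))]
    return a if full else np.vstack(a).ravel()
s=least_squares(res,[.6,0,0,.3],loss='soft_l1'); print(s.x)
for a in res(s.x,True): print(a.round(1).tolist())
# blank
hsv=cv2.cvtColor(T['color'],cv2.COLOR_RGB2HSV); m=np.zeros(hsv.shape[:2],np.uint8)
sub=hsv[165:218,135:172]; mm=((sub[...,2]>170)).astype(np.uint8); m[165:218,135:172]=mm
c=max(cv2.findContours(m,cv2.RETR_EXTERNAL,cv2.CHAIN_APPROX_NONE)[0],key=cv2.contourArea)
W=np.array([ray(T,q,.03)[:2] for q in c[:,0,:]])
rc=cv2.minAreaRect((W*1000).astype(np.float32)); print(rc)
print(cv2.boxPoints(rc))
for n,u in (('bottle',(370,171)),('cup',(157,118)),('pile',(367,118))): print(n,ray(T,u,.05))
pickle.dump(s.x,open('eng.pkl','wb'))
E
```

```text
cam [0.45819077 0.03934709 1.08945807]
[ 0.65087632 -0.0204808   0.05155082  0.49901097]
[[0.1, -2.0], [-0.3, 0.4], [0.0, -0.3], [-0.0, 0.1], [0.1, -0.8], [0.5, -0.5]]
[[-0.1, -0.1], [0.5, 0.7], [0.6, 0.2], [-1.0, -0.7]]
[[-1.1, -0.1], [0.8, -0.2]]
[[-0.4, 3.2], [0.1, 3.0]]
((493.3874816894531, 339.817626953125), (125.26528930664062, 61.6342887878418), 8.206357955932617)
[[426.99738 361.37912]
 [435.79498 300.37595]
 [559.7776  318.25613]
 [550.98    379.2593 ]]
bottle [ 0.54175989 -0.30664048  0.05      ]
cup [0.71395252 0.31999723 0.05      ]
pile [ 0.69942942 -0.30278161  0.05      ]
```

```bash
cat >> h.py <<'E'
import pickle
def state():
    from cell import monitor
    s=monitor.observe(); return s,np.array(s['position']),R.from_rotvec(s['ee_rot'])
def Rtool(yaw,lean,along):
    """down tool; yaw of engraver/thing; lean>0: tool top leans to +x of that frame. along='x' jaws open along its x, 'y' along its y"""
    s,c=np.sin(lean),np.cos(lean); z=np.array([-s,0,-c])
    y=np.array([c,0,-s]) if along=='x' else np.array([0,1.,0])
    if along=='-y': y=-np.array([0,1.,0])
    M=np.c_[np.cross(y,z),y,z]; return R.from_euler('z',yaw)*R.from_matrix(M)
def delta(p,Rt,name=''):
    s,p0,R0=state(); d=(np.asarray(p)-p0)*100; w=np.degrees((Rt*R0.inv()).as_rotvec())
    print(name,'d cm',d.round(2),'turn deg',w.round(1),'|',round(np.linalg.norm(d),1),round(np.linalg.norm(w),1))
E
python3 - <<'E'
from h import *
e=pickle.load(open('eng.pkl','rb'))
bar=eng(e,guardpt(e[3],205,40,0))[0]; print(bar)
Rt=Rtool(e[2],.3,'x'); back=-Rt.as_matrix()[:,2]
delta(bar+.13*back,Rt,'pre')
E
```

```text
[ 0.59009792 -0.02361675  0.23222651]
pre d cm [41.55 56.59 11.07] turn deg [10.2 15.3 72.5] | 71.1 74.8
```

Call:
move_arm([
  [2.0,3.0,2.0,0.64,0.96,4.53],
  [2.5,3.5,2.0,0.64,0.96,4.53],
  [2.5,3.5,2.0,0.64,0.96,4.53],
  [2.5,3.5,2.0,0.64,0.96,4.53],
  [2.5,3.5,2.0,0.64,0.96,4.53],
  [2.5,3.5,1.0,0.64,0.96,4.53],
  [2.6,3.6,0,0.64,0.96,4.53],
  [2.6,3.6,0,0.64,0.96,4.53],
])

```text
clock: 1.7
position: [0.4109, -0.3092, 0.3565]
ee_rot: [-2.669, -1.431, 0.174]
force: [0.5, -0.8, 0.3]
width: 1.001
```

Call:
move_arm([
  [2.6,3.6,0,0.64,0.96,4.53],
  [2.6,3.6,0,0.64,0.96,4.53],
  [2.6,3.6,0,0.64,0.96,4.53],
  [2.6,3.6,0,0.64,0.96,4.53],
  [2.6,3.6,0,0.64,0.96,4.53],
  [2.6,3.6,0,0.64,0.96,4.53],
  [2.6,3.6,0,0.64,0.96,4.53],
  [2.6,3.6,0,0.64,0.96,4.53],
])

```text
clock: 2.5
position: [0.6189, -0.0214, 0.3558]
ee_rot: [-2.005, -2.118, 0.32]
force: [0.6, -0.4, 0.3]
width: 0.997
```

Run:
```python
from h import *
from cell import imaging,outline_of
e=pickle.load(open('eng.pkl','rb'))
s,p,r=state(); im=imaging.get_image('wrist'); im['p']=p; im['r']=r.as_matrix(); pickle.dump(im,open('w1.pkl','wb'))
print(s['clock'],p,s['joints'].round(2),s['force'])
print(im['mount'].round(4).tolist(),im['fx'],im['cx'],im['cy'])
print([(round(o['p'],2),o['rect']) for o in outline_of('wrist','guard_bar')])
bar=eng(e,guardpt(e[3],205,40,0))[0]
Rt=Rtool(e[2],.3,'x'); back=-Rt.as_matrix()[:,2]
delta(bar+.13*back,Rt,'pre'); delta(bar,Rt,'at')
M=im['mount']; Rc=r.as_matrix()@M[:3,:3]; c=p+r.as_matrix()@M[:3,3]
im['rvec']=R.from_matrix(Rc.T).as_rotvec(); im['tvec']=-Rc.T@c
print('pred bar ends',proj(im,eng(e,[guardpt(e[3],205,40,60),guardpt(e[3],205,40,-60)])))
cv2.imwrite('pics/w1.png',im['color'][:,:,::-1])
```

```text
2.5 [ 0.61889075 -0.02136408  0.35575923] [ 0.17  0.6  -0.43  1.11  0.19  1.78 -0.16] [ 0.5934659  -0.35624695  0.29019237]
[[-0.0002, -0.9504, -0.311, 0.085], [1.0, -0.0004, 0.0004, 0.0004], [-0.0005, -0.311, 0.9504, -0.1376], [0.0, 0.0, 0.0, 1.0]] 330.6685428112311 261.46795781136103 188.84458607451606
[(0.97, [239.3, 12.2, 240.7, 273.2]), (0.66, [240.3, 15.1, 271.7, 265.0])]
pre d cm [ 0.89 -0.63  0.28] turn deg [-0.4 -0.2 -0.7] | 1.1 0.8
at d cm [ -2.95  -0.83 -12.14] turn deg [-0.4 -0.2 -0.7] | 12.5 0.8
pred bar ends [[272.6863603  115.35592354]
 [270.89017865 251.84543312]]
```

View pics/w1.png

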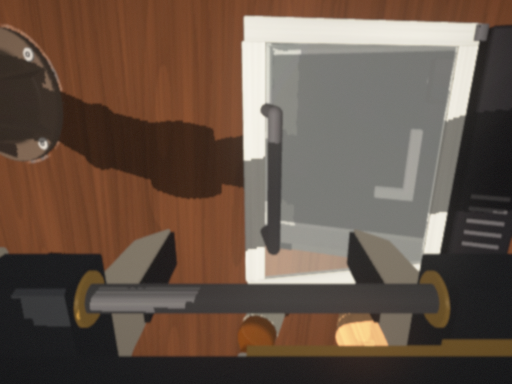

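The wrist view shows the bar from (274,113) to (273,246), within about 2 px (5 at one end) of the prediction. I go down, grip it lightly and swing it up.

Call:
move_arm([
  [-0.35,-0.1,-1.4,0,0,0],
  [-0.35,-0.1,-1.4,0,0,0],
  [-0.35,-0.1,-1.4,0,0,0],
  [-0.35,-0.1,-1.4,0,0,0],
  [-0.35,-0.1,-1.4,0,0,0],
  [-0.35,-0.1,-1.4,0,0,0],
  [-0.3,-0.1,-1.5,0,0,0],
  [-0.3,-0.1,-1.5,0,0,0],
])

```text
clock: 3.4
position: [0.5908, -0.0311, 0.2412]
ee_rot: [-2.009, -2.115, 0.32]
force: [0.1, -0.2, 0.4]
width: 0.993
```

Call:
move_arm([
  [0,0,0,0,0,0],
  [0,0,0,0,0,0],
  [0,0,0,0,0,0],
  [0,0,0,0,0,0],
  [0,0,0,0,0,0],
  [0,0,0,0,0,0],
  [0,0,0,0,0,0],
], grip=0, force=10)

```text
clock: 4.1
position: [0.5911, -0.0306, 0.2419]
ee_rot: [-2.008, -2.116, 0.32]
force: [0.5, -0.1, 0.5]
width: 0.441
```

Run:
```python
from h import *
e=pickle.load(open('eng.pkl','rb'))
s,p,r=state(); print(s['clock'],p,s['force'],s['width']*92)
b0=eng(e,guardpt(e[3],205,40,0))[0]; print(p-b0)
prev=b0
for th in np.linspace(e[3],1.0,9)[1:]:
    b=eng(e,guardpt(th,205,40,0))[0]; print(round(th,3),((b-prev)*100).round(2)); prev=b
```

```text
4.1 [ 0.59105547 -0.03055289  0.24187712] [ 0.46680512 -0.05864891  0.51558806] 40.612246859055126
[ 0.00095755 -0.00693614  0.00965061]
0.562 [0.86 0.04 0.98]
0.624 [0.92 0.05 0.92]
0.687 [0.98 0.05 0.86]
0.75 [1.03 0.05 0.8 ]
0.812 [1.08 0.06 0.74]
0.875 [1.12 0.06 0.67]
0.937 [1.16 0.06 0.59]
1.0 [1.2  0.06 0.52]
```

Fingers are still closing; I let them finish.

Call:
move_arm([
  [0,0,0,0,0,0],
  [0,0,0,0,0,0],
  [0,0,0,0,0,0],
  [0,0,0,0,0,0],
  [0,0,0,0,0,0],
  [0,0,0,0,0,0],
])

```text
clock: 4.7
position: [0.5944, -0.0305, 0.2408]
ee_rot: [-2.012, -2.119, 0.312]
force: [14.1, 1.3, -12.4]
width: 0.128
```

Call:
move_arm([
  [0.43,0.02,0.49,0,0,0],
  [0.43,0.02,0.49,0,0,0],
  [0.46,0.02,0.46,0,0,0],
  [0.46,0.03,0.46,0,0,0],
  [0.49,0.02,0.43,0,0,0],
  [0.49,0.03,0.43,0,0,0],
  [0.52,0.02,0.4,0,0,0],
  [0.52,0.03,0.4,0,0,0],
])

```text
clock: 5.5
position: [0.6305, -0.0285, 0.2756]
ee_rot: [-2.009, -2.116, 0.318]
force: [7.2, 0.9, -14.3]
width: 0.128
```

Run:
```python
from h import *
s,p,r=state(); print(s['clock'],p,s['force'],s['width']*92)
```

```text
5.5 [ 0.63047744 -0.02848993  0.27562634] [  7.21791588   0.93020786 -14.28629544] 11.819379962805666
```

Call:
move_arm([
  [0.58,0.03,0.27,0,0,0],
  [0.58,0.03,0.27,0,0,0],
  [0.58,0.03,0.28,0,0,0],
  [0.58,0.03,0.3,0,0,0],
  [0.58,0.03,0.3,0,0,0],
  [0.58,0.03,0.29,0,0,0],
])

```text
clock: 6.1
position: [0.6628, -0.0267, 0.2967]
ee_rot: [-2.007, -2.115, 0.322]
force: [-7.8, 0.0, 11.2]
width: 0.128
```

Call:
move_arm([
  [0.4,0.02,0.18,0,0,0],
  [0.4,0.02,0.17,0,0,0],
  [0.3,0.02,0.13,0,0,0],
  [0.2,0.01,0.08,0,0,0],
  [0,0,0,0,0,0],
])

```text
clock: 6.6
position: [0.6761, -0.026, 0.3031]
ee_rot: [-2.008, -2.116, 0.32]
force: [-6.6, -0.1, 14.9]
width: 0.126
```

Call:
move_arm([
  [0.25,0,0.2,0,0,0],
  [0.25,0,0.2,0,0,0],
  [0.25,0,0.2,0,0,0],
  [0,0,0,0,0,0],
])

```text
clock: 7.0
position: [0.6831, -0.0257, 0.3063]
ee_rot: [-2.005, -2.114, 0.323]
force: [-8.0, 1.8, 2.5]
width: 0.127
```

Run:
```python
from h import *
e=pickle.load(open('eng.pkl','rb'))
s,p,r=state(); f=s['force']; print(s['clock'],p,f,'tang',f@eng([0,0,e[2]],[930,0,370])[0])
b=p-.0095*-r.as_matrix()[:,2]; c=eng(e,[100,0,99])[0]; v=b-c
vx=v[:2]@[np.cos(e[2]),np.sin(e[2])]; print('theta est',np.arctan2(v[2],-vx)-np.arctan2(40,205),'rad',np.hypot(vx,v[2]))
```

```text
7.0 [ 0.68312908 -0.02573215  0.30630585] [-7.9605365   1.81047239  2.52255605] tang -6.37335858969176
theta est 1.0345859230137275 rad 0.210543403740044
```

Call:
move_arm([
  [0.2,0,0.08,0,0,0],
  [0.2,0,0.08,0,0,0],
  [0,0,0,0,0,0],
])

```text
clock: 7.3
position: [0.685, -0.0256, 0.307]
ee_rot: [-2.0, -2.112, 0.329]
force: [-17.7, 2.2, 0.3]
width: 0.129
```

At the stop: tangential force rose and the bar stopped moving. I relax, open a little and retract along the tool axis.

Call:
move_arm([
  [-0.3,0,-0.1,0,0,0],
  [0,0,0,0,0,0],
  [0,0,0,0,0,0],
  [0,0,0,0,0,0],
], grip=0.3)

```text
clock: 7.7
position: [0.6858, -0.0264, 0.3068]
ee_rot: [-2.009, -2.116, 0.319]
force: [0.2, 0.1, 0.0]
width: 0.3
```

Call:
move_arm([
  [0.3,0,1.0,0,0,0],
  [0.6,0,2.0,0,0,0],
  [1.0,0,3.0,0,0,0],
  [1.0,0,3.0,0,0,0],
])

```text
clock: 8.1
position: [0.7068, -0.0259, 0.3735]
ee_rot: [-1.999, -2.107, 0.324]
force: [0.1, -0.4, -1.6]
width: 0.304
```

Run:
```python
from h import *
from cell import imaging,outline_of
e=pickle.load(open('eng.pkl','rb'))
im=imaging.get_image('top'); pickle.dump(im,open('top1.pkl','wb'))
c=im['color'][40:196,125:345,::-1]; cv2.imwrite('pics/top1.png',cv2.resize(c,None,fx=3.6,fy=3.6,interpolation=cv2.INTER_CUBIC))
s,p,r=state(); print(s['clock'],p,s['force'])
b=np.array([.493,.340,0]); yaw=np.radians(8.2)
Rt=Rtool(yaw,-.6,'y'); g=b+eng([0,0,yaw],[-12,0,0])[0]+[0,0,.027]; back=-Rt.as_matrix()[:,2]
delta(g+.13*back,Rt,'pre'); delta(g+.13*back,Rtool(yaw,-.6,'-y'),'pre-'); print(back,g, proj(im,eng(e,[guardpt(1,226,0,136),guardpt(1,226,0,-136)])))
print(s['joints'])
```

```text
8.15 [ 0.70696817 -0.0306549   0.37227332] [ 0.69581234 -4.05933349 -0.39880549]
pre d cm [-29.85  35.85 -23.8 ] turn deg [ -9.5 -42.5  97.1] | 52.4 106.4
pre- d cm [-29.85  35.85 -23.8 ] turn deg [ 16.7 -38.9 -86.2] | 52.4 96.1
[-0.5588697  -0.08053435  0.82533561] [0.48112269 0.33828845 0.027     ] [[219.12941741 131.07672411]
 [337.94991211 122.20931744]]
[ 0.01860958  0.77483211 -0.15198443  0.71297412  0.09379565  1.97304053
 -0.04049527]
```

View pics/top1.png

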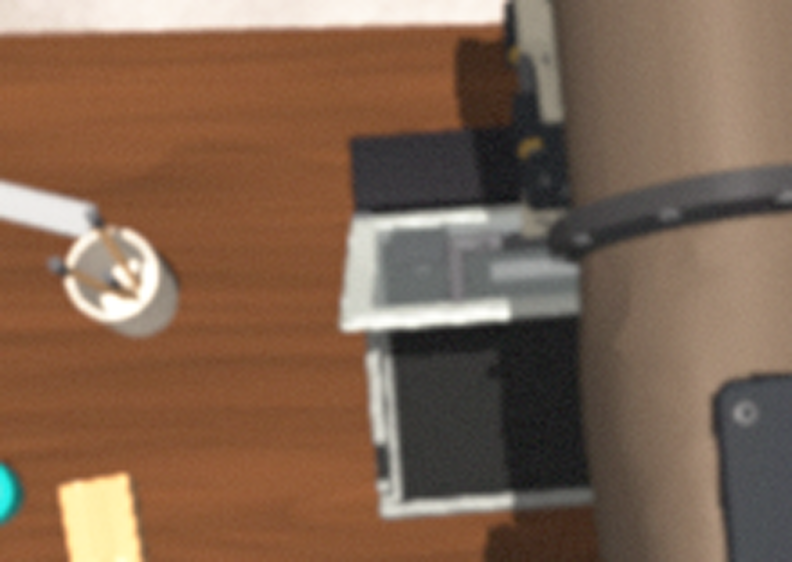

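Guard's front-left corner at crop (342,330) agrees with the prediction for 1.0 rad. Now to the blank.

Call:
move_arm([
  [-1.9,1.8,0.5,1.04,-2.43,-5.4],
  [-1.9,2.2,0.5,1.04,-2.43,-5.4],
  [-1.9,2.3,0,1.04,-2.43,-5.4],
  [-1.9,2.3,0,1.04,-2.43,-5.4],
  [-1.9,2.3,0,1.04,-2.43,-5.4],
  [-1.9,2.3,0,1.04,-2.43,-5.4],
  [-1.9,2.3,0,1.04,-2.43,-5.4],
  [-1.9,2.3,0,1.04,-2.43,-5.4],
], grip=1)

```text
clock: 8.95
position: [0.5526, 0.1503, 0.38]
ee_rot: [-2.692, -1.286, -0.301]
force: [-0.1, 0.7, 0.5]
width: 0.948
```

Call:
move_arm([
  [-1.9,2.3,-2.0,1.04,-2.43,-5.4],
  [-1.9,2.3,-2.0,1.04,-2.43,-5.4],
  [-1.9,2.3,-2.0,1.04,-2.43,-5.4],
  [-1.9,2.3,-2.0,1.04,-2.43,-5.4],
  [-1.8,2.3,-2.0,1.04,-2.43,-5.4],
  [-1.8,2.3,-2.0,1.04,-2.43,-5.4],
  [-1.8,2.3,-2.0,1.04,-2.43,-5.4],
  [-1.8,2.3,-2.0,1.04,-2.43,-5.4],
])

```text
clock: 9.75
position: [0.4427, 0.2828, 0.2567]
ee_rot: [-2.962, -0.49, -0.752]
force: [0.0, 0.1, -0.7]
width: 1.0
```

```bash
cat >> h.py <<'E'
def wrist(name=None):
    from cell import imaging
    s,p,r=state(); im=imaging.get_image('wrist'); M=im['mount']; Rc=r.as_matrix()@M[:3,:3]; c=p+r.as_matrix()@M[:3,3]
    im['rvec']=R.from_matrix(Rc.T).as_rotvec(); im['tvec']=-Rc.T@c
    if name: cv2.imwrite('pics/%s.png'%name,im['color'][:,:,::-1]); pickle.dump(im,open(name+'.pkl','wb'))
    return im
def blank_delta(b,yaw,up,off=-12,h=27,lean=-.6,n='',lat=0):
    Rt=Rtool(yaw,lean,'-y'); g=eng([b[0],b[1],yaw],[off,lat,h])[0]
    delta(g-up*Rt.as_matrix()[:,2],Rt,n)
E
python3 - <<'E'
from h import *
from cell import outline_of
s,p,r=state(); print(s['clock'],p,s['joints'].round(2),s['force'])
im=wrist('w2'); b=[.493,.340]; yaw=np.radians(8.2)
blank_delta(b,yaw,.13,n='pre')
print('pred',proj(im,eng(b+[yaw],[(60,28,30),(60,-28,30),(-32,-28,30),(-60,0,30),(-32,28,30)])).round(0).tolist())
for o in outline_of('wrist','blank'):
    c=max(cv2.findContours(o['mask'].astype(np.uint8),cv2.RETR_EXTERNAL,cv2.CHAIN_APPROX_NONE)[0],key=cv2.contourArea)
    print(o['p'],o['rect'])
E
```

```text
9.75 [0.44270959 0.28280773 0.25667036] [-0.55  0.07 -0.32  2.16  0.57  0.57 -2.53] [ 0.02327524  0.12128296 -0.73897873]
pre d cm [ -3.17   4.28 -12.05] turn deg [ 3.  -5.7 -9.7] | 13.2 11.6
pred [[210.0, 147.0], [255.0, 155.0], [241.0, 230.0], [213.0, 250.0], [194.0, 221.0]]
0.84 [81.6, 78.7, 100.2, 79.9]
0.71 [221.6, 313.4, 68.2, 43.7]
0.68 [194.4, 145.0, 62.2, 105.3]
```

View pics/w2.png

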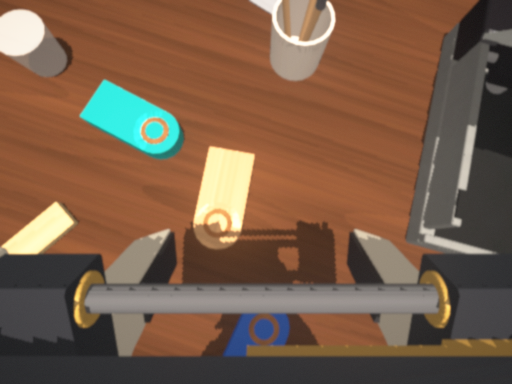

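The wrist view shows the wooden blank at (224,197), its corners within 1 px of the prediction. Joint 7 is near its limit though, so I flip the grasp by half a turn.

```bash
sed -i "s/Rtool(yaw,lean,'-y')/Rtool(yaw,lean,'y')/" h.py
python3 - <<'E'
from h import *
s,p,r=state(); b=[.493,.340]; yaw=np.radians(8.2)
z=r.as_matrix()[:,2]; print('axis of tool z x7.2deg',(z*7.2).round(2))
Rt=Rtool(yaw,-.6,'y'); w=(Rt*r.inv()).as_rotvec(); print(np.degrees(w)); print(s['joints'][6])
# sequence: rotate -z (j7 positive) k*7.5 then remainder
for sg in(1,-1):
    r2=R.from_rotvec(sg*np.radians(172.8)*z)*r; print(sg,np.degrees((Rt*r2.inv()).as_rotvec()).round(1))
blank_delta(b,yaw,.13,n='pre')
E
```

```text
axis of tool z x7.2deg [ 3.27  0.88 -6.35]
[-86.59421351 -18.16146503 145.40088525]
-2.5303238530536887
1 [  6.9  -5.  -16.4]
-1 [-0.4 -6.5 -4.1]
pre d cm [ -3.23   4.36 -12.11] turn deg [-86.6 -18.2 145.4] | 13.3 170.2
```

Call:
move_arm([
  [-0.4,0.55,0,-3.94,-0.83,6.61],
  [-0.4,0.55,0,-3.94,-0.83,6.61],
  [-0.4,0.55,0,-3.94,-0.83,6.61],
  [-0.4,0.55,0,-3.94,-0.83,6.61],
  [-0.4,0.55,0,-3.94,-0.83,6.61],
  [-0.4,0.55,0,-3.94,-0.83,6.61],
  [-0.4,0.55,0,-3.94,-0.83,6.61],
  [-0.4,0.55,0,-3.94,-0.83,6.61],
])

```text
clock: 10.65
position: [0.4118, 0.3259, 0.2573]
ee_rot: [2.149, 1.808, 0.603]
force: [-0.4, 0.7, 0.7]
width: 0.996
```

Call:
move_arm([
  [0,0,0,-3.94,-0.83,6.61],
  [0,0,0,-3.94,-0.83,6.61],
  [0,0,0,-3.94,-0.83,6.61],
  [0,0,0,-3.94,-0.83,6.61],
  [0,0,0,-3.94,-0.83,6.61],
  [0,0,0,-3.94,-0.83,6.61],
  [0,0,0,-3.94,-0.83,6.61],
  [0,0,0,-3.94,-0.83,6.61],
])

```text
clock: 11.45
position: [0.4119, 0.3257, 0.2572]
ee_rot: [0.857, 2.468, 0.313]
force: [0.2, 0.5, 0.4]
width: 0.999
```

Call:
move_arm([
  [0,0,-1.7,-3.94,-0.83,6.61],
  [0,0,-1.7,-3.94,-0.83,6.61],
  [0,0,-1.7,-3.94,-0.83,6.61],
  [0,0,-1.7,-3.94,-0.83,6.61],
  [0,0,-1.7,-3.94,-0.83,6.61],
  [0,0,-1.7,-3.94,-0.83,6.61],
  [0,0,0,0,0,0],
])

```text
clock: 12.15
position: [0.4113, 0.3245, 0.1531]
ee_rot: [-0.186, 2.538, 0.056]
force: [0.6, -0.2, -0.9]
width: 0.998
```

Run:
```python
from h import *
s,p,r=state(); b=[.493,.340]; yaw=np.radians(8.2)
print(s['clock'],p,s['joints'].round(2))
im=wrist('w3'); blank_delta(b,yaw,.13,n='pre'); blank_delta(b,yaw,0,n='at')
# refine blank by colour contour in wrist view
hsv=cv2.cvtColor(im['color'],cv2.COLOR_RGB2HSV); m=(hsv[...,2]>150)&(hsv[...,1]<150)&(hsv[...,0]<30)
pr=proj(im,eng(b+[yaw],[(60,28,30),(60,-28,30),(-32,-28,30),(-60,0,30),(-32,28,30)])); print(pr.round(0).tolist())
```

```text
12.15 [0.41129128 0.32451627 0.15306535] [-0.64  0.31 -0.53  2.31  1.34  0.66 -0.56]
pre d cm [-0.31  0.27 -1.99] turn deg [-0.1 -0.1  0.1] | 2.0 0.2
at d cm [  6.96   1.32 -12.72] turn deg [-0.1 -0.1  0.1] | 14.6 0.2
[[291.0, 216.0], [238.0, 216.0], [232.0, 155.0], [266.0, 130.0], [300.0, 155.0]]
```

View pics/w3.png

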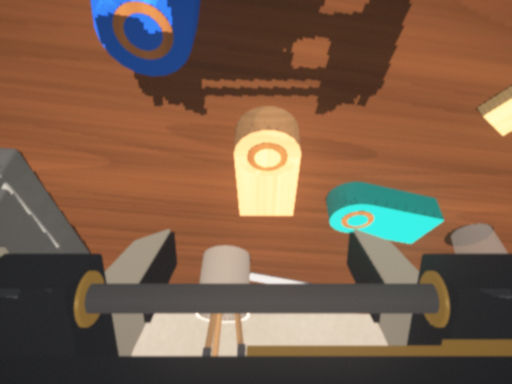

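The close look agrees with the prediction to about 3 px. The turquoise look-alike is about 30 mm away, so I descend with the jaws partly open (72 mm).

Call:
move_arm([
  [-0.15,0.1,-1.0,0,0,0],
  [-0.15,0.1,-1.0,0,0,0],
  [0.73,0.1,-1.07,0,0,0],
  [0.73,0.1,-1.07,0,0,0],
  [0.73,0.1,-1.07,0,0,0],
  [0.73,0.1,-1.07,0,0,0],
  [0.73,0.1,-1.07,0,0,0],
  [0.73,0.1,-1.07,0,0,0],
], grip=0.78)

```text
clock: 13.0
position: [0.4538, 0.3343, 0.0716]
ee_rot: [-0.174, 2.535, 0.063]
force: [-0.0, 0.5, 0.6]
width: 0.778
```

Call:
move_arm([
  [0.73,0.1,-1.07,0,0,0],
  [0.73,0.1,-1.07,0,0,0],
  [0.73,0.1,-1.07,0,0,0],
  [0.73,0.1,-1.07,0,0,0],
  [0,0,0,0,0,0],
])

```text
clock: 13.5
position: [0.4832, 0.3375, 0.028]
ee_rot: [-0.174, 2.536, 0.06]
force: [-1.1, -0.4, -0.5]
width: 0.783
```

Run:
```python
from h import *
s,p,r=state(); b=[.493,.340]; yaw=np.radians(8.2)
print(s['clock'],p,s['force'],s['width'],s['joints'].round(2)); blank_delta(b,yaw,0,n='at')
```

```text
13.5 [0.48323234 0.33754435 0.02797133] [-1.14630179 -0.41442786 -0.4781121 ] 0.7827236164898705 [-0.6   0.64 -0.45  2.27  1.85  0.7  -0.96]
at d cm [-0.21  0.07 -0.1 ] turn deg [-0.3  0.   0.3] | 0.2 0.4
```

Call:
move_arm([
  [0,0,0,0,0,0],
  [0,0,0,0,0,0],
  [0,0,0,0,0,0],
  [0,0,0,0,0,0],
  [0,0,0,0,0,0],
], grip=0, force=25)

```text
clock: 14.0
position: [0.4816, 0.3383, 0.0287]
ee_rot: [-0.18, 2.534, 0.062]
force: [-2.5, -2.1, 7.6]
width: 0.605
```

Run:
```python
from h import *
s,p,r=state(); yaw=np.radians(8.2); print(s['clock'],p,s['force'],s['width']*92,(np.degrees(s['ee_rot'])).round(1))
# grasp: blank pose relative to tool, assuming blank at est. x (jaw centres it sideways); save
b=np.array([.493,.340,0]); rel=R.from_euler('z',-yaw).apply(p-b); print('tcp in blank frame',rel)
y=r.as_matrix()[:,1]; print('jaw yaw',np.degrees(np.arctan2(-y[0],y[1])))
e=pickle.load(open('eng.pkl','rb'))
# pre-insert: blank at eng(-6,6 mm off target), blank center (0,-22,35)
Rt=R.from_euler('z',e[2]-np.arctan2(-y[0],y[1]))*r
for n,o in (('high before bed',(-190,-16,120)),('over bed front',(-100,-16,72)),('over',(-8,-16,45)),('seat',(0,-22,36))):
    t=eng(e,np.array(o)+[rel[0]*1e3,0,p[2]*1e3])[0]; delta(t,Rt,n)
```

```text
14.0 [0.48158948 0.33828921 0.02873527] [-2.54645729 -2.12871104  7.59909789] 55.6757036127858 [-10.3 145.2   3.6]
tcp in blank frame [-1.15378723e-02 -6.58251383e-05  2.87352705e-02]
jaw yaw 8.198978709000976
high before bed d cm [ -3.12 -38.51  12.  ] turn deg [-0.  -0.  -5.2] | 40.5 5.2
over bed front d cm [  5.87 -38.05   7.2 ] turn deg [-0.  -0.  -5.2] | 39.2 5.2
over d cm [ 15.06 -37.58   4.5 ] turn deg [-0.  -0.  -5.2] | 40.7 5.2
seat d cm [ 15.89 -38.13   3.6 ] turn deg [-0.  -0.  -5.2] | 41.5 5.2
```

Call:
move_arm([
  [0,0,1.0,0,0,0],
  [0,0,2.5,0,0,0],
  [0,0,3.5,0,0,0],
  [-0.3,-1.5,3.5,0,0,-0.5],
  [-0.3,-3.0,1.5,0,0,-0.5],
  [-0.3,-4.0,0,0,0,-0.6],
  [-0.3,-4.0,0,0,0,-0.6],
  [-0.3,-4.0,0,0,0,-0.6],
])

```text
clock: 14.8
position: [0.4658, 0.1715, 0.1481]
ee_rot: [-0.118, 2.539, 0.042]
force: [1.1, -0.6, -0.5]
width: 0.61
```

Call:
move_arm([
  [-0.3,-4.0,0,0,0,-0.6],
  [-0.3,-4.0,0,0,0,-0.6],
  [-0.3,-4.0,0,0,0,-0.6],
  [-0.3,-4.0,0,0,0,-0.6],
  [-0.3,-4.0,0,0,0,0],
  [-0.3,-2.0,0,0,0,0],
  [0,0,0,0,0,0],
])

```text
clock: 15.5
position: [0.451, -0.0285, 0.148]
ee_rot: [-0.057, 2.539, 0.024]
force: [0.1, -0.5, -0.9]
width: 0.609
```

```bash
cat > ins.py <<'E'
from h import *
e=pickle.load(open('eng.pkl','rb')); s,p,r=state(); print(s['clock'],p,s['force'],s['width'],s['joints'].round(2))
y=r.as_matrix()[:,1]; Rt=Rtool(e[2],-.6,'y')
for n,o in (('over bed front',(-100,-16,72)),('over',(-8,-16,45)),('seat',(0,-22,36))):
    delta(eng(e,np.array(o)+[-11.5,0,28.7])[0],Rt,n)
E
python3 - <<'E'
import ins; from h import *
ins.wrist('w4')
E
```

```text
15.5 [ 0.45097516 -0.02850942  0.14796237] [ 0.11221926 -0.51346643 -0.88340171] 0.6092668975315373 [ 0.4   0.16 -0.49  2.55  2.65  0.17 -1.08]
over bed front d cm [ 8.94 -1.37 -4.73] turn deg [-0.3  0.1  0.3] | 10.2 0.4
over d cm [18.13 -0.9  -7.43] turn deg [-0.3  0.1  0.3] | 19.6 0.4
seat d cm [18.96 -1.45 -8.33] turn deg [-0.3  0.1  0.3] | 20.8 0.4
```

View pics/w4.png

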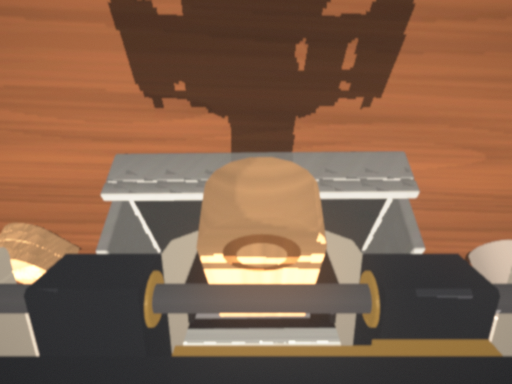

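Call:
move_arm([
  [1.8,-0.3,-0.6,0,0,0],
  [2.4,-0.4,-1.1,-0.1,0,0.1],
  [2.4,-0.4,-1.5,-0.1,0,0.1],
  [2.4,-0.3,-1.5,-0.1,0,0.1],
  [0,0,0,0,0,0],
])

```text
clock: 16.05
position: [0.5448, -0.0362, 0.1]
ee_rot: [-0.078, 2.538, 0.025]
force: [0.6, 0.5, -0.5]
width: 0.607
```

Call:
move_arm([
  [1.3,0.07,-0.4,0,0,0],
  [1.3,0.07,-0.4,0,0,0],
  [1.3,0.07,-0.4,0,0,0],
  [1.3,0.07,-0.4,0,0,0],
  [1.3,0.07,-0.4,0,0,0],
  [1.3,0.07,-0.4,0,0,0],
  [1.2,0.05,-0.3,0,0,0],
  [0,0,0,0,0,0],
])

```text
clock: 16.85
position: [0.634, -0.0332, 0.0741]
ee_rot: [-0.076, 2.537, 0.024]
force: [-0.2, -0.3, -1.1]
width: 0.606
```

Run:
```python
import ins; from h import *
from cell import imaging
im=ins.wrist('w5'); e=ins.e; tp=imaging.get_image('top'); sc=imaging.get_image('scene')
pickle.dump((tp,sc),open('ts5.pkl','wb'))
print(proj(im,eng(e,[(60,-50,50),(25,-50,50),(25,-62,50),(60,28,50)])).round(0).tolist())
a=cv2.resize(im['color'],(512,384)); q=proj(sc,eng(e,[0,0,60]))[0]; x,y=q.astype(int); print(q)
b=cv2.resize(sc['color'][max(y-60,0):y+68,max(x-48,0):x+48],(288,384),interpolation=cv2.INTER_CUBIC)
cv2.imwrite('pics/c5.png',np.hstack([a,b])[:,:,::-1])
```

```text
16.85 [ 0.63395224 -0.03315718  0.0740784 ] [-0.20636499 -0.2550622  -1.14379809] 0.6058546704574289 [ 0.22  0.53 -0.31  2.22  2.6   0.23 -0.94]
over bed front d cm [-9.36 -0.9   2.66] turn deg [-0.   0.2 -0.5] | 9.8 0.5
over d cm [-0.17 -0.43 -0.04] turn deg [-0.   0.2 -0.5] | 0.5 0.5
seat d cm [ 0.66 -0.99 -0.94] turn deg [-0.   0.2 -0.5] | 1.5 0.5
[[206.0, 282.0], [199.0, 261.0], [180.0, 261.0], [316.0, 283.0]]
[260.295957   232.40170816]
```

View pics/c5.png

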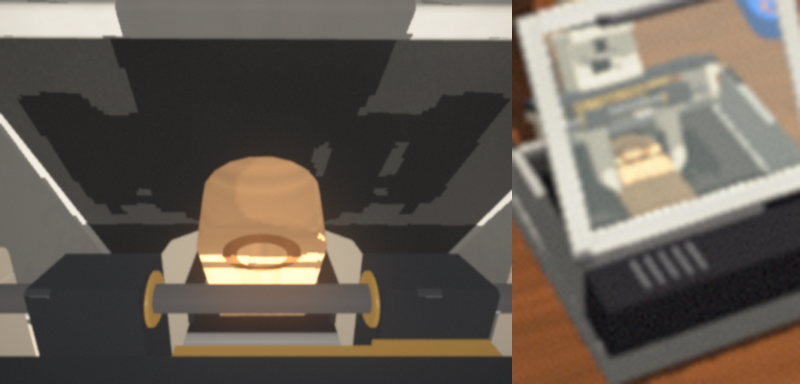

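Call:
move_arm([
  [0,0,-0.2,0,0.1,-0.25],
  [0,0,-0.2,0,0.1,-0.25],
  [0,0,-0.2,0,0,0],
  [0,0,-0.1,0,0,0],
  [0,0,-0.1,0,0,0],
  [0,0,0,0,0,0],
])

```text
clock: 17.6
position: [0.632, -0.0334, 0.066]
ee_rot: [-0.065, 2.542, 0.02]
force: [-0.3, -0.0, -1.4]
width: 0.609
```

Call:
move_arm([
  [0,0,-0.1,0,0,0],
  [0,0,0,0,0,0],
])

```text
clock: 17.8
position: [0.6321, -0.0334, 0.0651]
ee_rot: [-0.065, 2.542, 0.02]
force: [-0.3, 0.8, -0.9]
width: 0.607
```

Call:
move_arm([
  [0,0,-0.1,0,0,0],
  [0,0,0,0,0,0],
])

```text
clock: 18.0
position: [0.6321, -0.0334, 0.0641]
ee_rot: [-0.065, 2.542, 0.02]
force: [-0.9, -0.7, -0.2]
width: 0.606
```

Call:
move_arm([
  [0,0,-0.1,0,0,0],
  [0,0,0,0,0,0],
])

```text
clock: 18.2
position: [0.6322, -0.0334, 0.0638]
ee_rot: [-0.065, 2.541, 0.02]
force: [-4.0, -0.8, 8.5]
width: 0.605
```

Touching the bed. I slide towards the back arm.

Call:
move_arm([
  [0,0,0.06,0,0,0],
  [0.15,0.01,0,0,0,0],
  [0.15,0.01,0,0,0,0],
  [0.15,0.01,0,0,0,0],
  [0,0,0,0,0,0],
])

```text
clock: 18.7
position: [0.6371, -0.033, 0.0639]
ee_rot: [-0.065, 2.541, 0.02]
force: [0.6, 0.7, -0.6]
width: 0.611
```

Call:
move_arm([
  [0.1,0,0,0,0,0],
  [0.1,0.01,0,0,0,0],
  [0,0,0,0,0,0],
])

```text
clock: 19.0
position: [0.6388, -0.0329, 0.0638]
ee_rot: [-0.065, 2.542, 0.02]
force: [-1.1, -0.1, -0.5]
width: 0.606
```

Call:
move_arm([
  [0.1,0,0,0,0,0],
  [0.1,0.01,0,0,0,0],
  [0,0,0,0,0,0],
])

```text
clock: 19.3
position: [0.6408, -0.0328, 0.0638]
ee_rot: [-0.065, 2.542, 0.02]
force: [-0.5, 0.1, 1.1]
width: 0.606
```

Call:
move_arm([
  [0.1,0,0,0,0,0],
  [0.1,0.01,0,0,0,0],
  [0,0,0,0,0,0],
])

```text
clock: 19.6
position: [0.6423, -0.0328, 0.0638]
ee_rot: [-0.065, 2.542, 0.02]
force: [-5.3, -0.0, 5.8]
width: 0.606
```

Call:
move_arm([
  [0.1,0,0,0,0,0],
  [0,0,0,0,0,0],
])

```text
clock: 19.8
position: [0.6424, -0.0328, 0.0637]
ee_rot: [-0.065, 2.543, 0.021]
force: [-13.5, -1.0, 14.0]
width: 0.609
```

Call:
move_arm([
  [0.1,0,0,0,0,0],
  [0,0,0,0,0,0],
])

```text
clock: 20.0
position: [0.6425, -0.0328, 0.0636]
ee_rot: [-0.065, 2.544, 0.021]
force: [-18.6, -1.2, 20.2]
width: 0.61
```

Back arm found at x = 0.6423. Now I ease off and slide towards the side arm.

Call:
move_arm([
  [-0.25,0,0.03,0,0,0],
  [0.01,-0.2,0,0,0,0],
  [0.01,-0.2,0,0,0,0],
  [0.01,-0.2,0,0,0,0],
  [0,0,0,0,0,0],
])

```text
clock: 20.5
position: [0.6426, -0.0394, 0.0639]
ee_rot: [-0.064, 2.542, 0.02]
force: [-0.5, 0.3, -1.1]
width: 0.609
```

Call:
move_arm([
  [0,-0.1,0,0,0,0],
  [0.01,-0.1,0,0,0,0],
  [0,0,0,0,0,0],
])

```text
clock: 20.8
position: [0.6425, -0.0409, 0.064]
ee_rot: [-0.065, 2.542, 0.02]
force: [-1.0, 0.7, -0.4]
width: 0.609
```

Call:
move_arm([
  [0,-0.1,0,0,0,0],
  [0,-0.1,0,0,0,0],
  [0,0,0,0,0,0],
])

```text
clock: 21.1
position: [0.6425, -0.042, 0.0641]
ee_rot: [-0.066, 2.542, 0.021]
force: [0.8, 2.5, -0.1]
width: 0.609
```

Call:
move_arm([
  [0,-0.1,0,0,0,0],
  [0,-0.1,0,0,0,0],
  [0,0,0,0,0,0],
])

```text
clock: 21.4
position: [0.6424, -0.0423, 0.0641]
ee_rot: [-0.07, 2.542, 0.024]
force: [0.1, 6.9, -1.0]
width: 0.607
```

Call:
move_arm([
  [0,-0.1,0,0,0,0],
  [0,0,0,0,0,0],
])

```text
clock: 21.6
position: [0.6424, -0.0424, 0.0641]
ee_rot: [-0.071, 2.542, 0.025]
force: [-0.8, 9.0, -0.7]
width: 0.61
```

Call:
move_arm([
  [0.12,0,-0.03,0,0,0],
  [0.1,0,0,0,0,0],
  [0,0,0,0,0,0],
])

```text
clock: 21.9
position: [0.6427, -0.0423, 0.0636]
ee_rot: [-0.071, 2.544, 0.025]
force: [-13.6, 7.8, 12.1]
width: 0.605
```

Run:
```python
from h import *
s,p,r=state(); print(s['clock'],p,s['force'],s['ft_torque']); y=r.as_matrix()[:,1]; print('jaw yaw',np.arctan2(-y[0],y[1]),'eng',pickle.load(open('eng.pkl','rb'))[2])
```

```text
21.9 [ 0.64268203 -0.04234815  0.06361733] [-13.60839659   7.77089916  12.05333862] [1.63724737 1.25367435 1.30115459]
jaw yaw 0.05687137026339028 eng 0.05155082123365197
```

Call:
move_arm([
  [-0.12,0.05,0,0,0,0],
  [0,0,0,0,0,0],
])

```text
clock: 22.1
position: [0.6427, -0.0423, 0.0636]
ee_rot: [-0.07, 2.543, 0.025]
force: [-4.6, 7.2, 3.8]
width: 0.613
```

Call:
move_arm([
  [0,0,0,0,0,0],
  [0,0,0,0,0,0],
  [0,0,0,0,0,0],
  [0,0,0,0,0,0],
], grip=0.75)

```text
clock: 22.5
position: [0.6438, -0.046, 0.0639]
ee_rot: [-0.064, 2.541, 0.019]
force: [0.5, 0.3, -0.6]
width: 0.75
```

Run:
```python
from h import *
e=pickle.load(open('eng.pkl','rb'))
s,p,r=state(); print(s['clock'],p,s['force'],s['width'],(-r.as_matrix()[:,2]).round(3)); im=wrist('w6')
pts=eng(e,[(-60,-22,65),(-32,6,65),(-32,-50,65),(25,-50,50),(25,-62,50)])
print(proj(im,pts).round(0).tolist())
```

```text
22.5 [ 0.64375352 -0.04602302  0.06389026] [ 0.4982657   0.27112552 -0.588028  ] 0.7501275972008439 [-0.564 -0.028  0.826]
[[270.0, 212.0], [335.0, 249.0], [201.0, 249.0], [219.0, 271.0], [198.0, 271.0]]
```

Call:
move_arm([
  [-0.56,0.05,0.83,0,0,0],
  [-1.13,-0.06,1.65,0,0,0],
  [-1.13,-0.06,1.65,0,0,0],
  [-1.13,-0.06,1.65,0,0,0],
  [-1.13,-0.06,1.65,0,0,0],
  [-1.13,-0.06,1.65,0,0,0],
  [-1.13,-0.06,1.65,0,0,0],
  [-1.13,-0.06,1.65,0,0,0],
])

```text
clock: 23.35
position: [0.578, -0.0503, 0.1616]
ee_rot: [-0.06, 2.539, 0.014]
force: [-0.6, -1.0, -0.7]
width: 0.748
```

Run:
```python
from h import *
e=pickle.load(open('eng.pkl','rb'))
s,p,r=state(); print(s['clock'],p,s['joints'].round(2)); im=wrist('w7')
pts=eng(e,[(60,6,65),(60,-50,65),(-32,-50,65),(-60,-22,65),(-32,6,65),(60,-50,50),(25,-50,50),(25,-62,50),(60,28,50)])
print(proj(im,pts).round(0).tolist())
cv2.imwrite('pics/w7c.png',cv2.resize(im['color'][100:280,130:390,::-1],None,fx=3,fy=3,interpolation=cv2.INTER_CUBIC))
```

```text
23.35 [ 0.57800262 -0.05034752  0.16155401] [ 0.42  0.31 -0.48  2.27  1.65  0.12  0.  ]
[[295.0, 233.0], [238.0, 233.0], [230.0, 172.0], [268.0, 146.0], [304.0, 172.0], [239.0, 220.0], [236.0, 200.0], [223.0, 200.0], [316.0, 220.0]]
```

View pics/w7c.png

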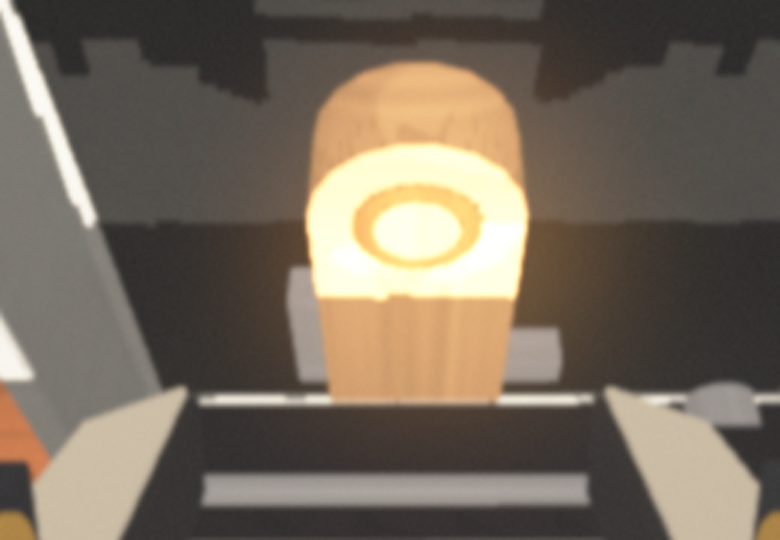

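The crop shows the blank flush against the side arm (crop 300,320) and the back arm (540,355), arched end forward. Next I go back to the bar.

Run:
```python
from h import *
e=pickle.load(open('eng.pkl','rb'))
delta([.7068,-.026,.39],Rtool(e[2],.3,'x'),'pre-bar')
```

```text
pre-bar d cm [12.95  2.46 22.74] turn deg [ 12.1  40.8 -91.3] | 26.3 100.7
```

Call:
move_arm([
  [-2.0,0,2.5,0,0,0],
  [-2.0,0,2.5,0,0,0],
  [-2.0,0,2.5,0,0,0],
  [-2.0,0,2.5,0,0,0],
  [0,0,3.5,0.86,2.91,-6.52],
  [0,0,3.5,0.86,2.91,-6.52],
  [0,0,3.5,0.86,2.91,-6.52],
  [0,0.2,2.5,0.86,2.91,-6.52],
], grip=0.4)

```text
clock: 24.2
position: [0.5381, -0.0558, 0.3495]
ee_rot: [0.59, 2.679, -0.105]
force: [1.8, -1.2, -0.7]
width: 0.402
```

Call:
move_arm([
  [0.5,0.2,0,0.86,2.91,-6.52],
  [1,0.2,0,0.86,2.91,-6.52],
  [1.5,0.2,0,0.86,2.91,-6.52],
  [2,0.2,0,0.86,2.91,-6.52],
  [2.5,0.2,0,0.86,2.91,-6.52],
  [2.5,0.2,0,0.86,2.91,-6.52],
  [2.5,0.2,0,0.86,2.91,-6.52],
  [2.5,0.2,0,0.86,2.91,-6.52],
])

```text
clock: 25.0
position: [0.6894, -0.0394, 0.346]
ee_rot: [-1.861, -2.409, 0.317]
force: [0.8, -0.1, 0.1]
width: 0.395
```

Run:
```python
from h import *
e=pickle.load(open('eng.pkl','rb'))
s,p,r=state(); print(s['clock'],p,s['joints'].round(2),s['force'])
delta([.7068,-.026,.39],Rtool(e[2],.3,'x'),'pre-bar')
```

```text
25.0 [ 0.68943104 -0.03940688  0.3460093 ] [ 0.26  0.73 -0.76  0.98  0.52  1.81 -0.08] [ 0.82541556 -0.05246951  0.14478299]
pre-bar d cm [1.74 1.34 4.4 ] turn deg [  2.7   5.4 -12.2] | 4.9 13.6
```

Call:
move_arm([
  [0.2,0.2,1.5,0.9,1.8,-4.1],
  [0.7,0.6,1.5,0.9,1.8,-4.1],
  [0.8,0.5,1.4,0.9,1.8,-4.0],
  [0,0,0,0,0,0],
])

```text
clock: 25.4
position: [0.7013, -0.0327, 0.379]
ee_rot: [-1.991, -2.152, 0.332]
force: [0.6, -0.2, -0.2]
width: 0.4
```

Run:
```python
from h import *
e=pickle.load(open('eng.pkl','rb'))
s,p,r=state(); print(s['clock'],p,s['joints'].round(2),s['force'],s['width'])
Rt=Rtool(e[2],.3,'x')
delta([.7068,-.026,.3735],Rt,'pre'); delta([.6855,-.0264,.3066],Rt,'at (as released)')
im=wrist('w8'); bb=np.array([.685,-.026,.306])-.0095*np.array([.295,0,.955])
ends=bb+np.outer([.06,-.06],[-np.sin(e[2]),np.cos(e[2]),0]); print(proj(im,ends).round(0).tolist())
cv2.imwrite('pics/w8b.png',im['color'][:,:,::-1])
```

```text
25.4 [ 0.7013084  -0.03273565  0.37898397] [ 0.13  0.78 -0.49  0.73  0.32  1.98 -0.12] [ 0.62801022 -0.21135473 -0.225178  ] 0.3997472327056221
pre d cm [ 0.55  0.67 -0.55] turn deg [ 0.7  0.3 -1.6] | 1.0 1.8
at (as released) d cm [-1.58  0.63 -7.24] turn deg [ 0.7  0.3 -1.6] | 7.4 1.8
[[272.0, 106.0], [267.0, 267.0]]
```

View pics/w8b.png

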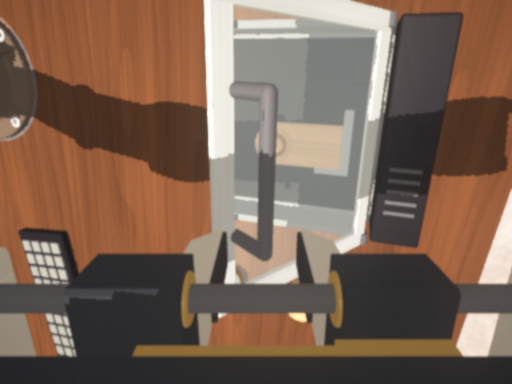

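The bar is where it was left, at (268,88)-(263,257), and the seated blank shows through the panel at (300,145). I grip the bar and swing it down.

Call:
move_arm([
  [0.5,0.6,-0.5,0.7,0.3,-1.6],
  [-0.35,0,-1.1,0,0,0],
  [-0.35,0,-1.1,0,0,0],
  [-0.35,0,-1.1,0,0,0],
  [-0.35,0,-1.1,0,0,0],
  [-0.35,0,-1.1,0,0,0],
  [-0.35,0,-1.1,0,0,0],
  [0,0,0,0,0,0],
])

```text
clock: 26.25
position: [0.683, -0.0221, 0.3074]
ee_rot: [-1.99, -2.124, 0.309]
force: [1.3, -0.2, 0.3]
width: 0.398
```

Call:
move_arm([
  [0,0,0,0,0,0],
  [0,0,0,0,0,0],
  [0,0,0,0,0,0],
  [0,0,0,0,0,0],
  [0,0,0,0,0,0],
], grip=0, force=12)

```text
clock: 26.75
position: [0.6833, -0.0227, 0.3099]
ee_rot: [-1.991, -2.124, 0.309]
force: [-5.8, -0.7, 5.6]
width: 0.127
```

Run:
```python
from h import *
e=pickle.load(open('eng.pkl','rb'))
s,p,r=state(); print(s['clock'],p,s['force'],s['width'],s['joints'].round(2))
prev=eng(e,guardpt(1.0,205,40,0))[0]; print(prev, p-prev)
for th in np.linspace(1,0,21)[1:]:
    b=eng(e,guardpt(th,205,40,0))[0]; print(round(th,2),((b-prev)*100).round(2)); prev=b
```

```text
26.75 [ 0.68333328 -0.02265375  0.30987955] [-5.81148561 -0.72063333  5.63528621] 0.1267483108285039 [ 0.18  0.75 -0.51  0.95  0.28  1.8  -0.18]
[ 0.67374277 -0.01930097  0.29311364] [ 0.00959052 -0.00335278  0.01676591]
0.95 [-0.96 -0.05 -0.41]
0.9 [-0.94 -0.05 -0.46]
0.85 [-0.91 -0.05 -0.5 ]
0.8 [-0.89 -0.05 -0.55]
0.75 [-0.86 -0.04 -0.59]
0.7 [-0.83 -0.04 -0.63]
0.65 [-0.8  -0.04 -0.68]
0.6 [-0.76 -0.04 -0.71]
0.55 [-0.72 -0.04 -0.75]
0.5 [-0.69 -0.04 -0.79]
0.45 [-0.65 -0.03 -0.82]
0.4 [-0.6  -0.03 -0.85]
0.35 [-0.56 -0.03 -0.88]
0.3 [-0.52 -0.03 -0.91]
0.25 [-0.47 -0.02 -0.93]
0.2 [-0.42 -0.02 -0.95]
0.15 [-0.37 -0.02 -0.97]
0.1 [-0.33 -0.02 -0.99]
0.05 [-0.28 -0.01 -1.01]
0.0 [-0.23 -0.01 -1.02]
```

Call:
move_arm([
  [-0.48,-0.02,-0.2,0,0,0],
  [-0.48,-0.02,-0.21,0,0,0],
  [-0.47,-0.03,-0.23,0,0,0],
  [-0.47,-0.02,-0.23,0,0,0],
  [-0.46,-0.03,-0.25,0,0,0],
  [-0.45,-0.02,-0.25,0,0,0],
  [-0.45,-0.03,-0.27,0,0,0],
  [-0.44,-0.02,-0.28,0,0,0],
])

```text
clock: 27.55
position: [0.6471, -0.0246, 0.2906]
ee_rot: [-1.993, -2.125, 0.306]
force: [-0.6, -0.9, 5.4]
width: 0.12
```

Call:
move_arm([
  [-0.43,-0.02,-0.29,0,0,0],
  [-0.43,-0.02,-0.3,0,0,0],
  [-0.42,-0.02,-0.31,0,0,0],
  [-0.41,-0.02,-0.32,0,0,0],
  [-0.4,-0.02,-0.34,0,0,0],
  [-0.4,-0.02,-0.34,0,0,0],
  [-0.38,-0.02,-0.35,0,0,0],
  [-0.38,-0.02,-0.36,0,0,0],
])

```text
clock: 28.35
position: [0.6142, -0.0264, 0.2637]
ee_rot: [-1.992, -2.124, 0.308]
force: [-3.5, -0.8, 4.3]
width: 0.122
```

Call:
move_arm([
  [-0.36,-0.02,-0.37,0,0,0],
  [-0.36,-0.02,-0.38,0,0,0],
  [-0.35,-0.02,-0.39,0,0,0],
  [-0.34,-0.02,-0.4,0,0,0],
  [-0.33,-0.02,-0.41,0,0,0],
  [-0.32,-0.01,-0.41,0,0,0],
  [-0.3,-0.02,-0.42,0,0,0],
  [-0.3,-0.01,-0.43,0,0,0],
])

```text
clock: 29.15
position: [0.5872, -0.0279, 0.2311]
ee_rot: [-1.991, -2.124, 0.309]
force: [-5.9, -0.2, 4.4]
width: 0.125
```

Call:
move_arm([
  [-0.28,-0.02,-0.44,0,0,0],
  [-0.28,-0.01,-0.44,0,0,0],
  [-0.26,-0.01,-0.45,0,0,0],
  [-0.26,-0.02,-0.46,0,0,0],
  [-0.24,-0.01,-0.46,0,0,0],
  [-0.23,-0.01,-0.47,0,0,0],
  [-0.21,-0.01,-0.47,0,0,0],
  [-0.21,-0.01,-0.48,0,0,0],
])

```text
clock: 29.95
position: [0.5671, -0.029, 0.1941]
ee_rot: [-1.991, -2.123, 0.31]
force: [-5.5, -1.7, 4.2]
width: 0.13
```

Run:
```python
from h import *
e=pickle.load(open('eng.pkl','rb'))
s,p,r=state(); print(s['clock'],p,s['force'],s['width'],s['joints'].round(2))
c=eng(e,[100,0,99])[0]
for off in (.0095,.013,.016):
    v=p+off*r.as_matrix()[:,2]-c; vx=v[:2]@[np.cos(e[2]),np.sin(e[2])]; print(off,'theta',np.arctan2(v[2],-vx)-np.arctan2(40,205),'rad',np.hypot(vx,v[2]))
```

```text
29.95 [ 0.56708421 -0.02897905  0.19414769] [-5.4558227  -1.68104602  4.22066883] 0.12962792367245318 [ 0.3   0.63 -0.55  1.49  0.26  1.41 -0.23]
0.0095 theta 0.2388104083384177 rad 0.20580415273898958
0.013 theta 0.22191252465873235 rad 0.20537950635724805
0.016 theta 0.20737641103706783 rad 0.20506237246110293
```

Smooth so far, around 0.2 rad. I go slower for the last part.

Call:
move_arm([
  [-0.17,-0.01,-0.48,0,0,0],
  [-0.16,-0.01,-0.49,0,0,0],
  [-0.14,-0.01,-0.49,0,0,0],
  [-0.13,-0.01,-0.5,0,0,0],
  [-0.12,0,-0.5,0,0,0],
  [-0.11,0,-0.4,0,0,0],
  [-0.1,0,-0.4,0,0,0],
  [-0.08,0,-0.3,0,0,0],
])

```text
clock: 30.75
position: [0.5553, -0.0296, 0.158]
ee_rot: [-1.989, -2.121, 0.314]
force: [-11.5, -1.6, 4.3]
width: 0.123
```

Call:
move_arm([
  [-0.06,0,-0.3,0,0,0],
  [-0.06,0,-0.3,0,0,0],
  [0,0,0,0,0,0],
])

```text
clock: 31.05
position: [0.5539, -0.0297, 0.1517]
ee_rot: [-1.988, -2.121, 0.315]
force: [-10.6, -1.9, 0.7]
width: 0.128
```

Call:
move_arm([
  [-0.05,0,-0.2,0,0,0],
  [-0.05,0,-0.2,0,0,0],
  [0,0,0,0,0,0],
])

```text
clock: 31.35
position: [0.5532, -0.0297, 0.1486]
ee_rot: [-1.989, -2.121, 0.314]
force: [-10.4, -3.3, 7.7]
width: 0.125
```

Call:
move_arm([
  [0,0,-0.2,0,0,0],
  [0,0,0,0,0,0],
])

```text
clock: 31.55
position: [0.553, -0.0297, 0.1473]
ee_rot: [-1.989, -2.121, 0.315]
force: [-12.5, -2.3, 14.5]
width: 0.123
```

Call:
move_arm([
  [0.1,0,-0.2,0,0,0],
  [0,0,0,0,0,0],
])

```text
clock: 31.75
position: [0.5529, -0.0297, 0.1458]
ee_rot: [-1.987, -2.12, 0.318]
force: [-17.2, -3.5, 21.4]
width: 0.126
```

Fz grows while the bar holds, so it is on the stop. I open, retract and check.

Call:
move_arm([
  [0.1,0,0.2,0,0,0],
  [0,0,0,0,0,0],
  [0,0,0,0,0,0],
  [0,0,0,0,0,0],
], grip=0.4)

```text
clock: 32.15
position: [0.5583, -0.029, 0.1468]
ee_rot: [-1.992, -2.125, 0.306]
force: [0.2, -0.9, -1.0]
width: 0.385
```

Call:
move_arm([
  [0.3,0,1.0,0,0,0],
  [0.5,0,1.6,0,0,0],
  [0.6,0,2.0,0,0,0],
  [0.6,0,2.0,0,0,0],
  [0.6,0,2.0,0,0,0],
  [0,0,2.0,0,0,0],
])

```text
clock: 32.75
position: [0.5849, -0.029, 0.2545]
ee_rot: [-1.992, -2.125, 0.306]
force: [0.3, 0.2, -0.4]
width: 0.4
```

```bash
cat > chk.py <<'E'
from h import *
from cell import imaging,outline_of
e=pickle.load(open('eng.pkl','rb')); s,p,r=state(); print(s['clock'],p,s['force'],s['width'])
im=wrist('w9'); sc=imaging.get_image('scene')
for th in (0,.03,.06): 
    P=eng(e,[guardpt(th,205,40,60),guardpt(th,205,40,-60),guardpt(th,226,3,136),guardpt(th,226,3,-136)])
    print(th,'w',proj(im,P).round(1).tolist(),'s',proj(sc,P).round(1).tolist())
x,y=proj(sc,eng(e,[0,0,60]))[0].astype(int); print(x-64,y-64)
b=cv2.resize(sc['color'][y-64:y+64,x-64:x+64],(576,576),interpolation=cv2.INTER_CUBIC); cv2.imwrite('pics/s9.png',b[:,:,::-1])
E
python3 chk.py
```

```text
32.75 [ 0.58488656 -0.02895045  0.25448338] [ 0.30045379  0.2155108  -0.38552925] 0.4000488631542776
0 w [[258.1, 109.5], [256.6, 249.9], [248.2, 10.2], [247.8, 295.2]] s [[263.3, 187.8], [227.8, 197.6], [281.3, 187.8], [202.7, 209.8]]
0.03 w [[257.2, 110.1], [255.8, 253.4], [245.7, 8.5], [245.8, 299.0]] s [[263.5, 186.5], [227.9, 196.2], [281.4, 186.2], [202.6, 208.1]]
0.06 w [[256.6, 110.8], [255.3, 257.0], [243.2, 6.6], [244.0, 302.9]] s [[263.7, 185.1], [228.0, 194.9], [281.6, 184.5], [202.5, 206.4]]
196 168
```

View pics/w9.png

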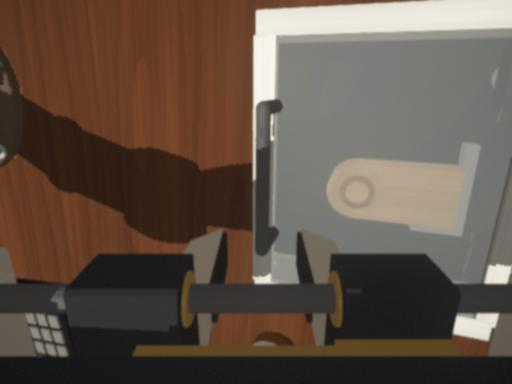

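The bar shows at (265,106)-(262,248), with a length matching shut or nearly so, and the blank is flush in the bracket at (400,190). To be sure I press gently on top of the bar with shut fingers.

Call:
move_arm([
  [-0.4,0,-1.2,0,0,0],
  [-0.4,0,-1.2,0,0,0],
  [-0.4,0,-1.2,0,0,0],
  [-0.4,0,-1.2,0,0,0],
  [-0.4,0,-1.2,0,0,0],
  [-0.3,0,-1.0,0,0,0],
  [-0.2,0,-0.8,0,0,0],
  [0,0,0,0,0,0],
], grip=0)

```text
clock: 33.65
position: [0.5582, -0.0293, 0.174]
ee_rot: [-1.991, -2.123, 0.309]
force: [-0.6, -0.4, -0.3]
width: 0.004
```

Call:
move_arm([
  [-0.1,0,-0.3,0,0,0],
  [-0.1,0,-0.3,0,0,0],
  [0,0,0,0,0,0],
])

```text
clock: 33.95
position: [0.5569, -0.0291, 0.1691]
ee_rot: [-1.992, -2.124, 0.307]
force: [-0.3, 0.3, 0.1]
width: 0.003
```

Call:
move_arm([
  [0,0,-0.2,0,0,0],
  [0,0,-0.2,0,0,0],
  [0,0,0,0,0,0],
])

```text
clock: 34.25
position: [0.5569, -0.0291, 0.165]
ee_rot: [-1.992, -2.124, 0.308]
force: [-0.5, 0.4, -0.1]
width: 0.007
```

Call:
move_arm([
  [0,0,-0.15,0,0,0],
  [0,0,-0.15,0,0,0],
  [0,0,0,0,0,0],
])

```text
clock: 34.55
position: [0.5569, -0.0291, 0.1624]
ee_rot: [-1.992, -2.124, 0.307]
force: [-1.0, -0.1, 3.6]
width: 0.004
```

Call:
move_arm([
  [0,0,-0.15,0,0,0],
  [0,0,0,0,0,0],
])

```text
clock: 34.75
position: [0.5568, -0.0291, 0.1614]
ee_rot: [-1.992, -2.124, 0.308]
force: [-2.7, -0.5, 9.5]
width: 0.004
```

Call:
move_arm([
  [0,0,-0.15,0,0,0],
  [0,0,0,0,0,0],
])

```text
clock: 34.95
position: [0.5566, -0.0291, 0.1605]
ee_rot: [-1.992, -2.124, 0.308]
force: [-3.1, -1.0, 13.4]
width: 0.004
```

Call:
move_arm([
  [0,0,0,0,0,0],
  [0,0,0,0,0,0],
])

```text
clock: 35.15
position: [0.5566, -0.0291, 0.1606]
ee_rot: [-1.992, -2.124, 0.308]
force: [-3.9, -1.3, 14.4]
width: 0.003
```

It holds steady at 14 N, well above the hinge's 1-3 N, so the guard is on its stop. I retract clear and make the last check.

Call:
move_arm([
  [0.1,0,0.5,0,0,0],
  [0.3,0,1.0,0,0,0],
  [0.5,0,2,0,0,0],
  [0,0,4,0,0,0],
  [0,0,4,0,0,0],
  [0,0,4,0,0,0],
  [-1,0,4,0,0,0],
  [0,0,0,0,0,0],
])

```text
clock: 35.95
position: [0.5571, -0.0281, 0.3602]
ee_rot: [-1.996, -2.13, 0.298]
force: [-0.1, 0.6, -0.0]
width: 0.007
```

```bash
python3 chk.py
python3 - <<'E'
from h import *
from cell import imaging,outline_of
d=pickle.load(open('im0.pkl','rb')); sc=imaging.get_image('scene')
for t in ("oil_bottle","brush_cup","plaque_pile"): print(t,[(round(o['p'],2),o['rect']) for o in outline_of('scene',t)][:2])
E
```

```text
35.95 [ 0.5571187  -0.02808622  0.36017529] [-0.09286435  0.59441495 -0.0077998 ] 0.007321343068917382
0 w [[312.6, 105.9], [306.3, 213.4], [302.5, 31.5], [292.0, 254.6]] s [[263.3, 187.8], [227.8, 197.6], [281.3, 187.8], [202.7, 209.8]]
0.03 w [[313.0, 106.3], [306.5, 215.5], [301.6, 30.6], [291.1, 257.1]] s [[263.5, 186.5], [227.9, 196.2], [281.4, 186.2], [202.6, 208.1]]
0.06 w [[313.6, 106.7], [307.0, 217.6], [300.8, 29.6], [290.3, 259.6]] s [[263.7, 185.1], [228.0, 194.9], [281.6, 184.5], [202.5, 206.4]]
196 168
oil_bottle [(0.57, [146.0, 207.6, 19.9, 49.2])]
brush_cup [(0.59, [353.2, 194.1, 27.9, 46.0])]
plaque_pile [(0.81, [159.5, 266.1, 30.6, 33.0]), (0.26, [352.9, 190.7, 30.6, 47.9])]
```

```bash
python3 -c "
from cell import workorder; print(workorder.sign_off())"
```

```text
the job is handed in; nothing more can be done
None
```

I raised the guard to its open stop, seated the wooden blank in the corner bracket and eased the guard shut. The job was handed in at about 36 s of the 72 s allowed.

- **Guard opening:** I swung it up by the bar at no more than about 65 mm/s. The open stop showed as rising resistance, and its front corner matched the 1.0 rad position in the top picture.
- **Blank:** I slid it along the bed until it pressed on the back arm (14 N) and the side arm (about 8 N), then released it. Two wrist views, one of them through the shut panel, show it flush with both arms, arched end to the front.
- **Guard closing:** I lowered it at about 50 mm/s and slower near the end. I then pressed the bar with shut fingers, and it held still at 14 N, well above the hinge's 1 to 3 N.
- **Bystanders:** in the last scene picture the bottle, brush cup and plaque pile are within about 4 px of where they started. The robot is clear of everything.

**Disagreements:** contact points and the bar sat about 2 to 5 mm further back than my first estimate of the engraver's position, so I relied on contact forces for the final fit. The last enlarged picture could not be viewed because the 12-picture limit was reached.

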